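Depth-check a tube with the plunger gauge

ROBOT

A 7-joint arm with a two-finger parallel gripper is mounted at the origin on the work surface. World frame = base frame: x ahead of the robot, y to its left, z up, the work surface at z = 0. Lengths are in m, angles in rad, forces in N, time in s.
With the tool pointing down it reaches from about 0.4 to 0.85 m from the base axis. Payload 4.5 kg.
Tool frame: the origin (TCP) lies at the very end of the fingers, on their centre line; the grasp point (between the pads) lies 19 mm behind it (r.grip_depth is the z of the grasp point in the tool frame, in m); z points along the fingers, y is the line along which they close (so a half turn about z gives the same grasp; the last joint's range is limited). The gripper opens to 88 mm and grips with 3 to 60 N. Pads are 18 mm wide; open, the fingers measure 123 mm over their backs; the gripper's body (75 mm by 187 mm) begins 45 mm behind the grasp point.
Start: joints at [1.137, 0.689, -0.195, 1.565, 0.157, 0.902, -0.215], TCP at [0.282, -0.558, 0.239] pointing down, gripper open.
Joint ranges: [-3.01, 3.01], [-0.46, 2.08], [-1.47, 1.51], [0.13, 2.56], [-1, 4.14], [0.04, 2.09], [-2.66, 2.66]. Speed limits (rad/s): [2.57, 2.57, 3.14, 3.14, 3.14, 3.14, 3.14].

INTERFACE

Orientations are given as a unit quaternion [x, y, z, w].
In Python, from plant import r gives the robot as it stands.
- The arm moves only by the shell command python3 steer.py [FORCE], which reads ROWS from standard input. ROWS is a JSON list of rows, 1 to 10 of them, each written [opening, [dx, dy, dz], [rx, ry, rz]]: the opening from 0.0 (shut) to 1.0 (fully open), then dx, dy, dz in m, then a rotation vector rx, ry, rz in rad; each row is the pose to reach, as a shift and turn from the pose commanded when the command began, along the tool's axes at that moment; what a row does not reach only later rows make up. A row lasts 1/10 s, in which the tool goes at most 0.05 m and 0.15 rad, less where a joint would pass 70% of its speed; a pose out of reach is approached as far as the arm can. The fingers move at their own pace and stop on an object; FORCE is the grip in N (left out, the last holds). Time passes only in rows, so rows that do not move let the fingers close. It prints the time, the measured TCP pose, the force, the opening and the grip force at its end. Input that does not fit is refused with a message, and nothing moves.
- r.get_state(): the state, without advancing time (a new reading comes with each control period).
- r.snapshot(name): name is "scene" or "top" or "wrist"; returns the picture (480x640x3 uint8, red, green, blue); there is no depth.
- r.camera_params(name): a dict with "fx", "fy", "cx", "cy" (pixels), "rvec" (rotation vector, rad) and "tvec" (3), from world to camera coordinates, as OpenCV has them. Camera axes: x right, y down, z forward; pixel columns grow to the right and rows downward; lengths in m; the calibration is good to about 2 mm. The wrist camera is an equidistant fisheye: a pixel r from the principal point sees the ray r / f radians off the axis. A picture is of the moment at which its call begins: read the wrist's pose just before it. camera_params takes no time and is no camera call; for the wrist camera it gives the pose at the moment of the call.
- r.finish_job(): hands the job in; it is judged then, once.
The state is a dict: "clock": time; "q": joint angles; "qd": joint speeds; "joint_torque": joint torques, N m; "tool_pos": TCP position; "eef_rot": TCP orientation; "contact_force": force on the tool from outside, world axes, zero at the start; "moment": the same for the moment, N m; "opening": opening from 0.0 (shut) to 1.0 (fully open); "finger_force": force on a finger pad.
Only numpy, scipy, OpenCV 4.12 (cv2) and the standard library are available. Lean on these libraries where they do the work, as an engineer would, in place of code of your own. Each camera call takes 0.05 s, during which the arm holds its last target. There are 200 camera calls.

TASK

Check the depth of the blind tube clamped in the inclined holder: take the gauge rod from its cradle by the handle, push its thin blade down the tube until the collar stops against the tube's mouth (this pushes in the friction plunger at the tip, which stays where it was pushed), and withdraw it completely. Then present it for reading: hold the rod level with the end of its blade over the middle of the white reading plate, about 20 mm above it and touching nothing. Finish like that, still holding the rod in the gripper: do not put it down or let go, do not knock the plunger, and leave the carton, tape roll and jar where they are.

Things in the scene. Friction and masses are not known exactly. Their poses are not given: they have to be found in the camera images.
- rod: loose depth gauge, 0.2 kg. Origin: centre of the collar's front face, on the axis; x runs along the rod to the tip. Steel blade, 10 mm diameter, x = 0 to +80 mm; collar, 30 mm diameter, x = -8 mm to 0; aluminium handle, 16 x 16 mm square, x = -108 to -8 mm, faces square to y and z. Centre of mass at about x = -28 mm. Starts level in the cradle, z up, axis 55 mm above the table
- rod_grip (a point): point on the axis of the gauge's handle at x = -48 mm of the rod, a good place to grip (across the rod, from above): free on both sides and 45 mm above the cradle's base
- rod_tip (a point): centre of the end face of the gauge's blade (x = +80 mm of the rod), from which the plunger comes out
- plunger (a joint): travel of the brass plunger (6 mm diameter) in the blade's end, in m: 0 = standing 16 mm out of the blade, grows as it is pushed in, up to 0.016 = flush. Held by friction of about 1.2 N, no spring. Starts at 0 to 0.003; full insertion into the tube pushes it to about 0.010
- cradle: fixed black cradle of the gauge, base 195 x 70 x 10 mm. Origin on the table, z up. The rod lies along its x axis, collar front at about x = +30 mm, tip pointing to -x. Two 14 mm thick supports with open-topped notches carry the blade (x = -30 mm) and the handle's tail (x = +128 mm); their cheeks reach 58 mm above the table
- holder: fixed dark steel holder of the tube, base 140 x 90 x 12 mm centred at x = +20 mm. Origin on the table; z up, x level towards the side the tube's mouth faces. The tube's mouth is at x = +65 mm, y = 0, 120 mm above the table
- tube: aluminium blind tube fixed in the holder, outer diameter 40 mm, length 98 mm, bore 18 mm diameter and 86 mm deep with a flat bottom. Origin: centre of the mouth. Its z axis runs along the bore out of the mouth: 22 degrees above level, away from the robot
- reader: fixed reading stand, 70 mm tall: 90 x 90 x 10 mm base, post of 22 mm diameter, white plate 90 x 90 x 6 mm with black ruled lines on top. Origin on the table under the centre; z up
- reader_top (a point): centre of the upper face of the white reading plate, 70 mm above the table
- carton: bystander: loose cardboard carton 70 x 100 x 50 mm, origin at the centre of its underside
- tape_roll: bystander: loose ring-shaped tape core, 90 mm diameter, 30 mm high, lying flat, origin at the centre of its underside
- jar: bystander: loose jar, 52 mm diameter, 60 mm high, origin at the centre of its underside

How it is judged:
On the way, in this order (a step that is already met when the one before it is completed fails the run):
1. the blade is in the tube and the collar is stopped against its mouth, the plunger pushed in (z of rod in the frame of tube below 0.003 m and distance between rod and tube below 0.009 m and z of rod_tip in the frame of tube below -0.07 m and angle between the x axis of rod and the z axis of tube, either way round below 0.12 rad and value of joint plunger above 0.0065 m), for 0.1 s.
2. the gauge is withdrawn completely from the tube (z of rod_tip in the frame of tube above 0.02 m), for 0.1 s.
At the end, for the whole second after the job is handed in: Fingers still hold the rod, at rest, level within 6 degrees, touching no stand, cradle, holder or tube; blade end within 22 mm (horizontally) of the middle of the reading plate and 8 to 40 mm above it; plunger still 6.5 to 13.5 mm in (horizontal distance between rod_tip and reader_top below 0.022 m and z of rod_tip in the frame of reader_top between 0.008 and 0.04 m and angle between rod's own x axis and vertical between 1.46 and 1.68 rad and contact force between the fingers and rod above 2 N and contact force between rod and reader below 0.1 N and contact force between rod and cradle below 0.1 N and contact force between rod and holder below 0.1 N and contact force between rod and tube below 0.1 N and linear speed of rod below 0.03 m/s and angular speed of rod below 0.2 rad/s and value of joint plunger between 0.0065 and 0.0135 m); the arm keeps its last pose, push and grip.
It fails at once if the carton beside the work is pushed away (distance of carton from where it was at the start of the episode above 0.03 m).
It fails at once if the tape roll beside the work is pushed away (distance of tape_roll from where it was at the start of the episode above 0.03 m).
It fails at once if the jar beside the work is pushed away (distance of jar from where it was at the start of the episode above 0.03 m).
It also fails if it takes over 53 s, if anything falls off the work surface, if the arm or the gripper's body presses on something with over 40 N, if the wrist force passes 120 N, or if a joint passes its speed limit or range.

## Working session

There is one attempt and no reset: what is moved stays moved. The work goes in short steps, Python scripts to look and compute and a shell command to move; the robot and the scene stay as the last step left them, time stands still between calls to the robot, and variables do not carry over. Pictures are saved under pics/ and viewed, at most 14 in all, crops included, and the job is handed in when it is done.

```bash
ls; mkdir -p pics
python3 - <<'E'
from plant import r
import cv2
s=r.get_state();print(s['clock'],s['tool_pos'],s['eef_rot'],s['opening'])
for n in('scene','top'):
    cv2.imwrite(f'pics/{n}0.png',r.snapshot(n)[:,:,::-1]);print(n,r.camera_params(n))
E
```

```text
pics
plant.py
steer.py
0.0 [ 0.28154346 -0.55731982  0.23792374] [ 9.72756095e-01  2.31829230e-01 -2.62407613e-04 -8.47672791e-04] 0.9990811777898994
scene {'fx': 460.19575214770623, 'fy': 460.19575214770623, 'cx': 326.4971331172339, 'cy': 239.34848309075684, 'rvec': array([ 1.871929  ,  1.26678059, -0.63915112]), 'tvec': array([-0.21286773, -0.26431949,  1.26599367])}
top {'fx': 547.1523035835196, 'fy': 547.1523035835196, 'cx': 315.3025807971946, 'cy': 233.96022469441385, 'rvec': array([ 2.163894  , -2.15770862,  0.1366587 ]), 'tvec': array([0.00112495, 0.59595542, 1.05026414])}
```

View pics/scene0.png

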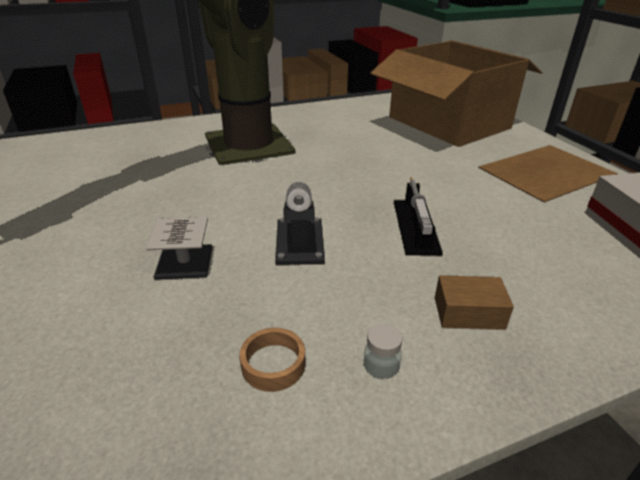

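View pics/top0.png

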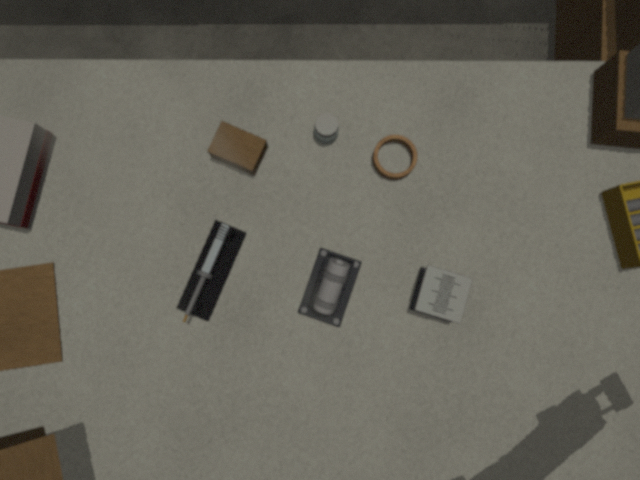

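The scene view shows the reader (180,235), the holder with the tube mouth facing the camera (299,198) and the cradle with the rod (420,215). The top view shows cradle (212,270), holder (330,287), reader (442,295), carton (238,147), jar (326,128) and tape (395,157). I'll enlarge both.

Run:
```python
import cv2,numpy as np
a=cv2.imread('pics/top0.png')[212:332,170:480];b=cv2.imread('pics/scene0.png')[170:285,145:455]
f=lambda i:cv2.resize(cv2.convertScaleAbs(i,alpha=1.4,beta=15),None,fx=2.5,fy=2.5,interpolation=cv2.INTER_CUBIC)
cv2.imwrite('pics/crop1.png',np.vstack([f(a),f(b)]))
```

```text
(no output)
```

View pics/crop1.png

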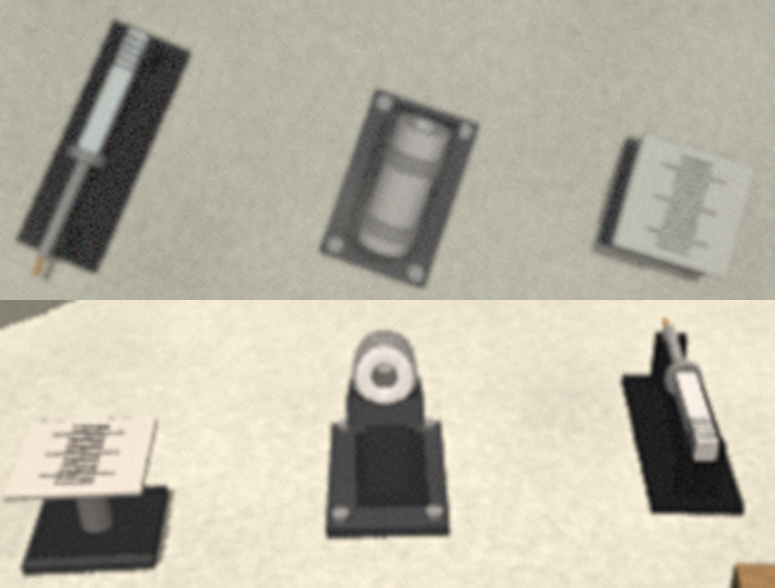

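```bash
cat > util.py <<'E'
import numpy as np,cv2
from scipy.spatial.transform import Rotation as R
from scipy.optimize import least_squares
from plant import r
T=lambda c:((c[0]+.5)/2.5-.5+170,(c[1]+.5)/2.5-.5+212)
S=lambda c:((c[0]+.5)/2.5-.5+145,(c[1]-300+.5)/2.5-.5+170)
C={n:r.camera_params(n) for n in('scene','top')}
def proj(n,p):
    c=C[n];K=np.array([[c['fx'],0,c['cx']],[0,c['fy'],c['cy']],[0,0,1]])
    return cv2.projectPoints(np.float64([p]),c['rvec'],c['tvec'],K,None)[0].ravel()
def at_z(n,px,z):
    return least_squares(lambda q:proj(n,[q[0],q[1],z])-px,[.5,0]).x
def fit(obs,x0):  # obs: (cam,px,fn(extra)->local pt)
    def f(v):
        c,s=np.cos(v[2]),np.sin(v[2])
        out=[]
        for n,px,l in obs:
            l=l(v) if callable(l) else l
            out+=list(proj(n,[v[0]+c*l[0]-s*l[1],v[1]+s*l[0]+c*l[1],l[2]])-px)
        return out
    o=least_squares(f,x0,loss='soft_l1');return o.x,np.round(f(o.x),1).reshape(-1,2)
E
python3 - <<'E'
from util import *
np.set_printoptions(precision=4,suppress=True)
t,s='top','scene'
for p,z in[((88,155),.055),((137,35),.055),((44,255),.055)]:print('rod',at_z(t,T(p),z))
print('rod scene collar',at_z(s,S((681,378)),.055))
for nm,p,z in[('carton',(238,147),.05),('jar',(326,128),.06),('tape',(395,157),.03)]:print(nm,at_z(t,p,z))
g=lambda L,W,z,sx:[(lambda v,a=a,b=b:(v[3]+a*L/2,b*W/2,z)) for a,b in sx]
# cradle: +x end = handle tail (top of image, world +x). left = +y
k=[(1,1),(1,-1),(-1,-1),(-1,1)]
o=[(t,T(p),l) for p,l in zip([(113,19),(190,50),(97,272),(18,240)],g(.195,.07,.01,k))]
print('cradle',*fit(o,[.5,.25,-.3,.049]))
o=[(t,T(p),l) for p,l in zip([(378,91),(478,124),(425,286),(321,250)],g(.14,.09,.012,k))]
o0=[(a,b,(lambda v,l=l:l([0,0,0,.02]))) for a,b,l in o]
print('holder',*fit(o0,[.5,0,-.3]))
o1=o0+[(s,S((384,375)),(.065,0,.12))]
print('holder+mouth',*fit(o1,[.5,0,-.3]))
q=[(t,T(p),(a*.045,b*.045,.07)) for p,(a,b) in zip([(645,136),(754,170),(722,276),(614,243)],[(1,1),(1,-1),(-1,-1),(-1,1)])]
q2=[(s,S(p),(a*.045,b*.045,.07)) for p,(a,b) in zip([(40,418),(156,420),(142,494),(4,497)],[(-1,-1),(-1,1),(1,1),(1,-1)])]
print('reader',*fit(q,[.5,-.2,-.3]));print(*fit(q2,[.5,-.2,-.3]))
E
```

```text
rod [0.5156 0.2161]
rod [0.6094 0.1803]
rod [0.439  0.2477]
rod scene collar [0.515  0.2127]
carton [0.7688 0.1578]
jar [ 0.8055 -0.0178]
tape [ 0.7549 -0.1589]
cradle [ 0.71    0.1384 -0.3791 -0.1973] [[-0.2 -0.8]
 [ 0.7 -0.5]
 [ 0.1  0.8]
 [-0.6  0.4]]
holder [ 0.4741 -0.0207 -0.3339] [[-0.5 -1.8]
 [ 1.6 -0.4]
 [ 0.2  1.1]
 [-0.8  0.5]]
holder+mouth [ 0.4737 -0.0208 -0.3353] [[-0.4 -1.6]
 [ 1.7 -0.1]
 [ 0.3  1.4]
 [-0.7  0.6]
 [ 0.3  0.7]]
reader [ 0.4773 -0.2401 -0.3171] [[-0.4 -1.8]
 [ 1.1 -0.6]
 [ 0.6  2.4]
 [-1.8  0.5]]
[ 0.4824 -0.2394 -0.3492] [[-0.8  1.1]
 [ 3.7 -0.1]
 [ 0.2 -0.1]
 [-0.6 -0.7]]
```

```bash
cat >> util.py <<'E'
np.set_printoptions(precision=4,suppress=True)
def axes(yaw,tilt=0):
    """tool matrix: x along 'away from tip' with heading yaw raised by tilt, z downish"""
    x=np.array([np.cos(tilt)*np.cos(yaw),np.cos(tilt)*np.sin(yaw),np.sin(tilt)])
    y=np.cross([0,0,-1],[np.cos(yaw),np.sin(yaw),0]);return np.c_[x,y,np.cross(x,y)]
def row(pos_grip,M):
    """row from current pose to place grasp point at pos_grip with axes M"""
    s=r.get_state();M0=R.from_quat(s['eef_rot']).as_matrix()
    tcp=np.array(pos_grip)-M[:,2]*r.grip_depth
    d=M0.T@(tcp-s['tool_pos']);w=R.from_matrix(M0.T@M).as_rotvec()
    print('row',d,w,'n>=',max(np.linalg.norm(d)/.05,np.linalg.norm(w)/.15))
E
python3 - <<'E'
from util import *
print(r.grip_depth)
row([.5566,.2001,.205],axes(-.372))
E
```

```text
-0.0187
row [ 0.5871 -0.5519  0.0525] [-0.0015  0.0008  0.8398] n>= 16.150422605488703
```

```bash
echo '[[1,[0.29,-0.276,0.02],[0,0,0.42]],[1,[0.29,-0.276,0.02],[0,0,0.42]],[1,[0.29,-0.276,0.02],[0,0,0.42]],[1,[0.29,-0.276,0.02],[0,0,0.42]],[1,[0.587,-0.552,0.052],[0,0,0.84]],[1,[0.587,-0.552,0.052],[0,0,0.84]],[1,[0.587,-0.552,0.052],[0,0,0.84]],[1,[0.587,-0.552,0.052],[0,0,0.84]],[1,[0.587,-0.552,0.052],[0,0,0.84]],[1,[0.587,-0.552,0.052],[0,0,0.84]]]' | python3 steer.py
python3 - <<'E'
from util import *
row([.5566,.2001,.205],axes(-.372))
E
```

```text
clock: 1.1
tool_pos: [0.4519, -0.0865, 0.2078]
eef_rot: [0.983, -0.185, -0.0, 0.0]
contact_force: [0.0, 0.6, 0.6]
opening: 0.998
finger_force: 0.0
row [-0.0067 -0.3051  0.0214] [ 0.0002  0.0002 -0.0001] n>= 6.118193720166976
```

```bash
echo '[[1,[-0.007,-0.305,0.021],[0,0,0]],[1,[-0.007,-0.305,0.021],[0,0,0]],[1,[-0.007,-0.305,0.021],[0,0,0]],[1,[-0.007,-0.305,0.021],[0,0,0]],[1,[-0.007,-0.305,0.021],[0,0,0]],[1,[-0.007,-0.305,0.021],[0,0,0]],[1,[-0.007,-0.305,0.021],[0,0,0]],[1,[-0.007,-0.305,0.021],[0,0,0]],[1,[-0.007,-0.305,0.021],[0,0,0]],[1,[-0.007,-0.305,0.021],[0,0,0]]]' | python3 steer.py
python3 - <<'E'
from util import *
row([.5566,.2001,.205],axes(-.372)) 
c=r.camera_params('wrist');print(c, r.get_state()['tool_pos'])
cv2.imwrite('pics/w1.png',r.snapshot('wrist')[:,:,::-1])
E
```

```text
clock: 2.1
tool_pos: [0.5557, 0.1956, 0.1871]
eef_rot: [0.982, -0.187, -0.0, 0.001]
contact_force: [-0.0, -0.3, -0.0]
opening: 0.999
finger_force: 0.0
row [-0.0009 -0.0045  0.0008] [ 0.0016  0.     -0.0034] n>= 0.09358496367739202
{'fx': 371.64829954431775, 'fy': 371.64829954431775, 'cx': 315.42132305887793, 'cy': 238.9284921121499, 'rvec': array([-1.6467,  2.4205,  0.4035]), 'tvec': array([0.3844, 0.3925, 0.4881])} [0.5557 0.1956 0.1871]
```

View pics/w1.png

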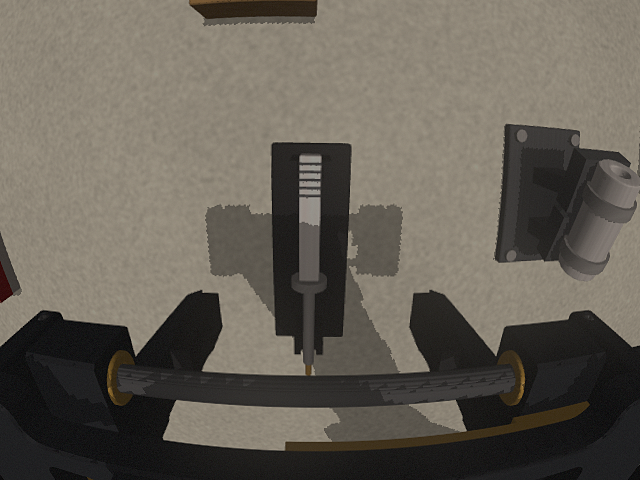

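The wrist view shows the rod's tail at (310,155), collar centre (309,283), blade end about (308,362), and the tube mouth near (623,172).

```bash
cat >> util.py <<'E'
def fish(c,px,z):
    p=(np.array(px)-[c['cx'],c['cy']])/c['fx'];th=np.linalg.norm(p)
    d=np.r_[p/th*np.sin(th),np.cos(th)]
    M=R.from_rotvec(c['rvec']).as_matrix();o=-M.T@c['tvec'];d=M.T@d
    return o+d*(z-o[2])/d[2]
E
python3 - <<'E'
from util import *
c=r.camera_params('wrist')
a=fish(c,(310,155),.063);b=fish(c,(309.3,283),.055);t=fish(c,(308,362),.055);m=fish(c,(623,172),.12)
print(a,b,t,'mouth',m)
d=a-t;y=np.arctan2(d[1],d[0]);print('len',np.linalg.norm(a-b),np.linalg.norm(b-t),'yaw',y)
u=np.r_[np.cos(y),np.sin(y),0];g=b+u*.044;print('grip',g,'cross off',np.cross(u,a-b)[2])
row([g[0],g[1],.056],axes(y))
h=fit([('top',T(p),(.02+i*.07,j*.045,.012)) for p,(i,j) in zip([(378,91),(478,124),(425,286),(321,250)],[(1,1),(1,-1),(-1,-1),(-1,1)])],[.5,0,-.3])[0]
print(h)
for p in[(508,124),(579,132),(496,262)]:print(fish(c,p,.012))
E
```

```text
[0.609  0.1775 0.063 ] [0.5109 0.2175 0.055 ] [0.4345 0.2496 0.055 ] mouth [ 0.5304 -0.044   0.12  ]
len 0.10625533296268898 0.08283300149100395 yaw -0.3915908944930776
grip [0.5515 0.2007 0.055 ] cross off 0.0005331942325646349
row [-0.0058 -0.0031  0.1499] [ 0.0011 -0.0001  0.0164] n>= 3.0010305683428227
[ 0.4741 -0.0207 -0.3339]
[ 0.5708 -0.0048  0.012 ]
[ 0.5399 -0.0893  0.012 ]
[0.4404 0.0416 0.012 ]
```

```bash
echo '[[1,[-0.006,-0.003,0.05],[0,0,-0.016]],[1,[-0.006,-0.003,0.10],[0,0,0.016]],[1,[-0.006,-0.003,0.13],[0,0,0.016]],[1,[-0.006,-0.003,0.15],[0,0,0.016]],[1,[-0.006,-0.003,0.15],[0,0,0.016]],[1,[-0.006,-0.003,0.15],[0,0,0.016]]]' | python3 steer.py 35
echo '[[0,[0,0,0],[0,0,0]],[0,[0,0,0],[0,0,0]],[0,[0,0,0],[0,0,0]],[0,[0,0,0],[0,0,0]],[0,[0,0,0],[0,0,0]],[0,[0,0,0],[0,0,0]],[0,[0,0,0],[0,0,0]],[0,[0,0,0],[0,0,0]]]' | python3 steer.py 35
```

```text
clock: 2.75
tool_pos: [0.5519, 0.2021, 0.0375]
eef_rot: [0.981, -0.194, 0.0, 0.0]
contact_force: [0.3, 0.3, 1.1]
opening: 1.003
finger_force: 0.0
clock: 3.55
tool_pos: [0.5515, 0.203, 0.0369]
eef_rot: [0.981, -0.193, -0.0, 0.0]
contact_force: [-0.7, -0.3, -0.2]
opening: 0.293
finger_force: 0.0
```

```bash
echo '[[0,[0,0,0],[0,0,0]],[0,[0,0,0],[0,0,0]],[0,[0,0,0],[0,0,0]],[0,[0,0,0],[0,0,0]],[0,[0,0,0],[0,0,0]]]' | python3 steer.py 35
echo '[[0,[0,0,-0.02],[0,0,0]],[0,[0,0,-0.05],[0,0,0]],[0,[0,0,-0.09],[0,0,0]],[0,[0,0,-0.13],[0,0,0]],[0,[0,0,-0.15],[0,0,0]],[0,[0,0,-0.15],[0,0,0]],[0,[0,0,-0.15],[0,0,0]]]' | python3 steer.py
```

```text
clock: 4.05
tool_pos: [0.5514, 0.203, 0.0369]
eef_rot: [0.981, -0.193, -0.0, 0.0]
contact_force: [-0.5, 0.3, -1.2]
opening: 0.175
finger_force: 35.0
clock: 4.75
tool_pos: [0.5508, 0.203, 0.1863]
eef_rot: [0.981, -0.193, -0.0, 0.0]
contact_force: [0.1, -0.0, -1.6]
opening: 0.172
finger_force: 35.0
```

Run:
```python
from util import *
M=axes(-.343,np.deg2rad(22));m=np.array([.532,-.041,.12])
print(m+M[:,0]*.175);row(m+M[:,0]*.175,M)
```

```text
[ 0.6848 -0.0956  0.1856]
row [0.244  0.2254 0.018 ] [ 0.0092  0.3848 -0.0443] n>= 6.652949254815133
```

```bash
echo '[[0,[0.12,0.01,-0.03],[0,0.1,0]],[0,[0.12,0.01,-0.03],[0,0.1,0]],[0,[0.2,0.1,-0.02],[0,0.2,-0.02]],[0,[0.2,0.1,-0.02],[0,0.2,-0.02]],[0,[0.244,0.225,0.018],[0.009,0.385,-0.044]],[0,[0.244,0.225,0.018],[0.009,0.385,-0.044]],[0,[0.244,0.225,0.018],[0.009,0.385,-0.044]],[0,[0.244,0.225,0.018],[0.009,0.385,-0.044]],[0,[0.244,0.225,0.018],[0.009,0.385,-0.044]],[0,[0.244,0.225,0.018],[0.009,0.385,-0.044]]]' | python3 steer.py
python3 - <<'E'
from util import *
M=axes(-.343,np.deg2rad(22));m=np.array([.532,-.041,.12])
row(m+M[:,0]*.175,M)
c=r.camera_params('wrist')
w=r.snapshot('wrist');s=r.snapshot('scene');t=r.snapshot('top')
for n,i in zip('wst',(w,s,t)):cv2.imwrite(f'pics/{n}2.png',i[:,:,::-1])
f=lambda i:cv2.resize(i[:,:,::-1],(400,300),interpolation=cv2.INTER_CUBIC)
cv2.imwrite('pics/mix2.png',np.vstack([np.hstack([f(w[:,:]),f(w[180:480,120:520])]),np.hstack([f(s[120:270,230:430]),f(t[190:340,250:450])])]))
E
```

```text
clock: 5.75
tool_pos: [0.6904, -0.0985, 0.1662]
eef_rot: [0.967, -0.169, 0.186, 0.033]
contact_force: [0.1, 0.5, -0.8]
opening: 0.173
finger_force: 35.0
row [ 0.0014 -0.0009 -0.0016] [ 0.0016  0.0035 -0.0022] n>= 0.04557299008088482
```

View pics/mix2.png

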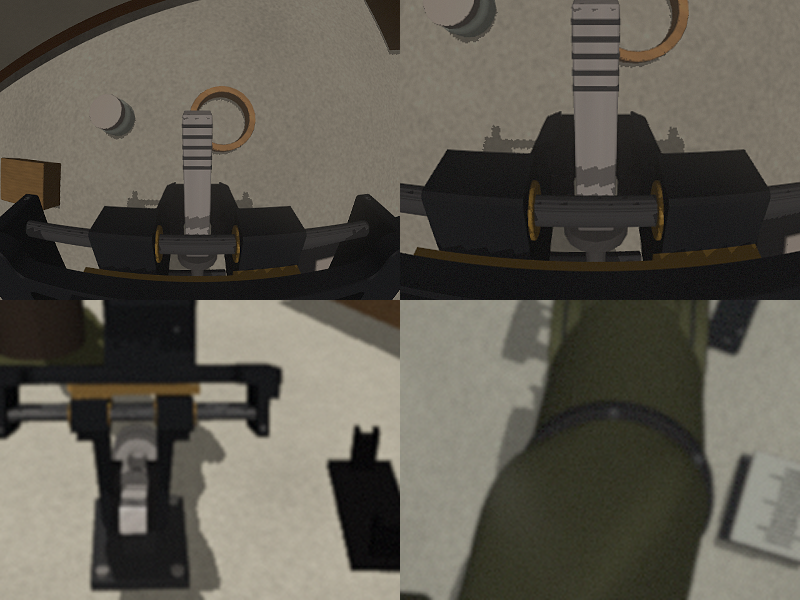

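Wrist view: the handle is centred at column about 315 from collar to tail, so it sits straight in the fingers. The arm hides the work in the top view, so I'll overlay the predicted rod and tube on the wrist and scene views.

```bash
cat >> util.py <<'E'
def wproj(c,p):
    q=R.from_rotvec(c['rvec']).apply(p)+c['tvec'];th=np.arctan2(np.hypot(q[0],q[1]),q[2])
    return np.array([c['cx'],c['cy']])+c['fx']*th*q[:2]/np.hypot(q[0],q[1])
def circ(o,a,b,rad):
    return [o+rad*(a*np.cos(t)+b*np.sin(t)) for t in np.linspace(0,2*np.pi,40)]
def overlay(img,P,items,box,k):
    x0,y0,x1,y1=box
    im=cv2.resize(cv2.convertScaleAbs(img[y0:y1,x0:x1,::-1],alpha=1.3),None,fx=k,fy=k,interpolation=cv2.INTER_CUBIC)
    for pts,col in items:
        q=np.int32([[(np.array(P(p))-[x0,y0]+.5)*k-.5 for p in pts]]);cv2.polylines(im,q,False,col,1)
    return im
def rodtube(m,MT,slip=0):
    s=r.get_state();M=R.from_quat(s['eef_rot']).as_matrix();g=s['tool_pos']+M[:,2]*r.grip_depth
    X,Y,Z=M.T; o=g-X*(.048+slip)   # rod x = -X
    q=lambda x:[o-X*x+.008*(a*Y+b*Z) for a,b in[(1,1),(1,-1),(-1,-1),(-1,1),(1,1)]]
    return [(q(-.108),(0,0,255)),(q(-.012),(0,0,255)),(circ(o,Y,Z,.015),(0,255,0)),(circ(o-.08*X,Y,Z,.005),(255,0,255)),
      (circ(m,MT[:,1],MT[:,2],.02),(255,255,0)),(circ(m,MT[:,1],MT[:,2],.009),(255,255,0)),(circ(m-.098*MT[:,0],MT[:,1],MT[:,2],.02),(255,128,0))]
E
python3 - <<'E'
from util import *
M=axes(-.343,np.deg2rad(22));m=np.array([.532,-.041,.12]);it=rodtube(m,M)
c=r.camera_params('wrist')
w=cv2.imread('pics/w2.png')[:,:,::-1];s=cv2.imread('pics/s2.png')[:,:,::-1]
A=overlay(w,lambda p:wproj(c,p),it,(240,160,373,460),2);A=cv2.resize(A,(266,600))
B=overlay(s,lambda p:proj('scene',p),it,(260,150,347,250),6)
cv2.imwrite('pics/ov.png',np.hstack([A,B[:600]]))
E
```

```text
(no output)
```

View pics/ov.png

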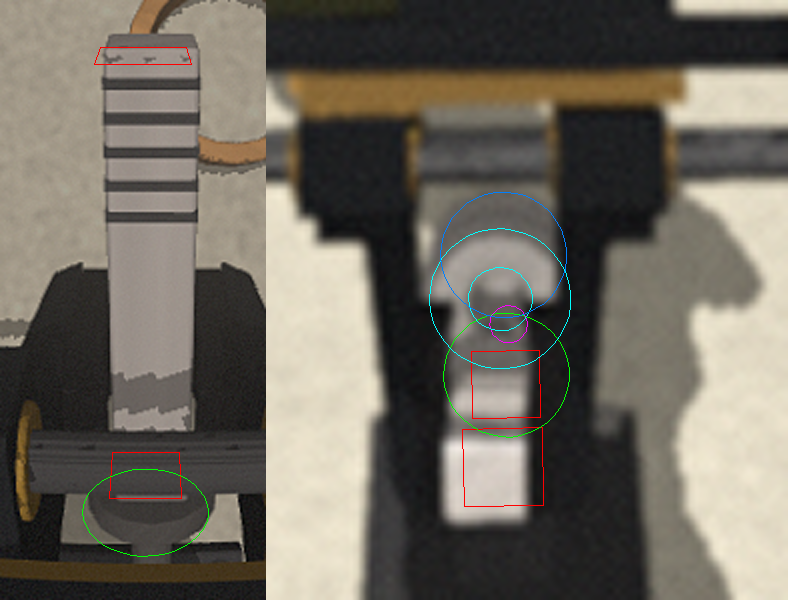

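The overlay agrees to within about 2 mm. The rod is centred between the pads, shifted about 3 mm towards its tail. I'll move 20 mm closer and check blade against bore in the scene view.

```bash
echo '[[0,[-0.01,-0.001,-0.001],[0.002,0.003,-0.002]],[0,[-0.019,-0.001,-0.001],[0.002,0.003,-0.002]],[0,[-0.019,-0.001,-0.001],[0.002,0.003,-0.002]],[0,[-0.019,-0.001,-0.001],[0.002,0.003,-0.002]]]' | python3 steer.py
python3 - <<'E'
from util import *
M=axes(-.343,np.deg2rad(22));m=np.array([.532,-.041,.12])
s=r.get_state();g=s['tool_pos']+R.from_quat(s['eef_rot']).as_matrix()[:,2]*r.grip_depth
print(s['tool_pos'],M.T@(g-m),R.from_matrix(M.T@R.from_quat(s['eef_rot']).as_matrix()).as_rotvec())
i=np.mean([r.snapshot('scene').astype(float) for _ in range(6)],0).astype('uint8')
cv2.imwrite('pics/s3.png',i[:,:,::-1])
a=overlay(i,lambda p:proj('scene',p),[],(265,165,345,240),8)
b=overlay(i,lambda p:proj('scene',p),rodtube(m,M,.003),(265,165,345,240),8)
s0=cv2.imread('pics/scene0.png')[:,:,::-1]
cv2.imwrite('pics/z3.png',cv2.convertScaleAbs(np.hstack([a[:,120:520],b[:,120:520]]),alpha=1.2))
E
```

```text
clock: 6.3
tool_pos: [0.6757, -0.0896, 0.1628]
eef_rot: [0.967, -0.166, 0.19, 0.032]
contact_force: [0.5, 0.4, -2.4]
opening: 0.176
finger_force: 35.0
[ 0.6757 -0.0896  0.1628] [ 0.1566 -0.0025 -0.0016] [ 0.0027  0.0041 -0.0026]
```

View pics/z3.png

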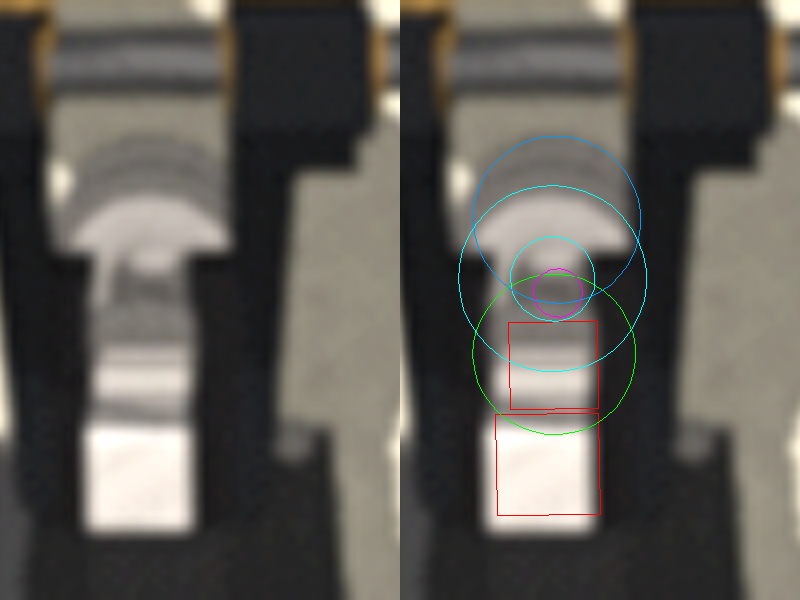

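```bash
cat >> util.py <<'E'
def status():
    MT=axes(-.343,np.deg2rad(22));m=np.array([.532,-.041,.12]);s=r.get_state();M=R.from_quat(s['eef_rot']).as_matrix()
    g=s['tool_pos']+M[:,2]*r.grip_depth
    print(s['clock'],'err in tube frame mm',MT.T@(g-m)*1e3,'rot',R.from_matrix(MT.T@M).as_rotvec(),'F(tool)',M.T@s['contact_force'],'mom',M.T@s['moment'],s['finger_force'])
E
echo '[[0,[0,0.0025,0.0016],[-0.003,-0.004,0.003]],[0,[0,0.0025,0.0016],[-0.003,-0.004,0.003]],[0,[0,0.0025,0.0016],[-0.003,-0.004,0.003]],[0,[0,0.0025,0.0016],[-0.003,-0.004,0.003]]]' | python3 steer.py 45; python3 -c "
from util import *
status()"
```

```text
clock: 7.0
tool_pos: [0.6753, -0.0931, 0.1613]
eef_rot: [0.967, -0.168, 0.188, 0.033]
contact_force: [0.0, -0.3, -2.1]
opening: 0.175
finger_force: 45.0
7.0 err in tube frame mm [156.8643   0.8798   0.1508] rot [-0.0008  0.0001  0.0017] F(tool) [-0.6828  0.3062  1.9881] mom [ 0.0315 -0.4891  0.0357] 44.99966315925121
```

```bash
echo '[[0,[-0.008,0,0],[0,0,0]],[0,[-0.016,0,0],[0,0,0]],[0,[-0.022,0,0],[0,0,0]],[0,[-0.025,0,0],[0,0,0]],[0,[-0.025,0,0],[0,0,0]],[0,[-0.025,0,0],[0,0,0]]]' | python3 steer.py; python3 -c "
from util import *
status()"
```

```text
clock: 7.6
tool_pos: [0.6538, -0.0853, 0.1521]
eef_rot: [0.967, -0.168, 0.188, 0.033]
contact_force: [-0.2, 0.8, -2.0]
opening: 0.172
finger_force: 45.0
7.6 err in tube frame mm [132.1465   0.7334   0.1042] rot [-0.0008  0.0007  0.0016] F(tool) [-1.1622 -0.7411  1.7319] mom [ 0.0466 -0.477   0.0133] 44.99959498643875
```

```bash
echo '[[0,[-0.006,-0.0008,0],[0,0,0]],[0,[-0.012,-0.0008,0],[0,0,0]],[0,[-0.016,-0.0008,0],[0,0,0]],[0,[-0.02,-0.0008,0],[0,0,0]],[0,[-0.02,-0.0008,0],[0,0,0]],[0,[-0.02,-0.0008,0],[0,0,0]]]' | python3 steer.py; python3 -c "
from util import *
status()"
```

```text
clock: 8.2
tool_pos: [0.6365, -0.0783, 0.1445]
eef_rot: [0.967, -0.168, 0.188, 0.033]
contact_force: [-0.5, 0.8, -1.8]
opening: 0.176
finger_force: 45.0
8.2 err in tube frame mm [111.9983  -0.0607   0.1309] rot [-0.0008  0.0004  0.0016] F(tool) [-1.378 -0.527  1.396] mom [ 0.1117 -0.4657  0.0045] 44.99971892684698
```

```bash
echo '[[0,[-0.008,0,0],[0,0,0]],[0,[-0.016,0,0],[0,0,0]],[0,[-0.023,0,0],[0,0,0]],[0,[-0.03,0,0],[0,0,0]],[0,[-0.03,0,0],[0,0,0]],[0,[-0.03,0,0],[0,0,0]]]' | python3 steer.py; python3 -c "
from util import *
status()"
echo '[[0,[-0.007,0,0],[0,0,0]],[0,[-0.014,0,0],[0,0,0]],[0,[-0.02,0,0],[0,0,0]],[0,[-0.02,0,0],[0,0,0]],[0,[-0.02,0,0],[0,0,0]]]' | python3 steer.py; python3 -c "
from util import *
status()"
```

```text
clock: 8.8
tool_pos: [0.6172, -0.0685, 0.1411]
eef_rot: [0.969, -0.167, 0.179, 0.034]
contact_force: [0.3, -0.7, -4.5]
opening: 0.174
finger_force: 45.0
8.8 err in tube frame mm [91.1963 -2.8039 -4.7719] rot [-0.0052 -0.0168 -0.003 ] F(tool) [-1.125   0.5625  4.377 ] mom [-0.0946 -0.2119 -0.0549] 45.00912889838219
clock: 9.3
tool_pos: [0.6045, -0.0625, 0.1401]
eef_rot: [0.97, -0.17, 0.172, 0.035]
contact_force: [0.7, -2.6, -5.1]
opening: 0.174
finger_force: 45.0
9.3 err in tube frame mm [78.116 -4.376 -9.08 ] rot [-0.0108 -0.0316  0.0016] F(tool) [-0.3606  2.1283  5.2951] mom [-0.4261 -0.152  -0.1789] 45.01203842461109
```

```bash
python3 -c "
from util import *
s=r.get_state();print(s['q'],s['qd'],s['joint_torque']);status()"
```

```text
[-0.1522  0.7373  0.1685  2.0541  0.696   0.0439 -2.6538] [ 0.003   0.0009 -0.0042 -0.0019  0.0054 -0.0005 -0.0026] [ -1.5122 -49.7392   2.598   -8.7048  -0.1762  -1.1859  -0.1919]
9.3 err in tube frame mm [78.116 -4.376 -9.08 ] rot [-0.0108 -0.0316  0.0016] F(tool) [-0.3606  2.1283  5.2951] mom [-0.4261 -0.152  -0.1789] 45.01203842461109
```

Joints 6 and 7 sit at their limits: with this grip the wrist is straight at the insertion pose. I'll withdraw, lay the rod back in the cradle and regrip it with the hand leaning 22° towards the tail. The tool is then vertical during insertion.

```bash
echo '[[0,[0.01,0,0],[0,0,0]],[0,[0.02,0,0],[0,0,0]],[0,[0.03,0,0],[0,0,0]],[0,[0.04,0,0],[0,0,0]],[0,[0.05,0,0],[0,0,0]],[0,[0.06,0,0],[0,0,0]],[0,[0.075,0,0],[0,0,0]],[0,[0.09,0,0],[0,0,0]],[0,[0.113,0,0],[0,0,0]],[0,[0.113,0,0],[0,0,0]]]' | python3 steer.py; python3 -c "
from util import *
status();print(r.get_state()['q'])
M=axes(-.3915);row([.5521,.2037,.206],M);row([.5521+.06,.2037-.08,.24],axes(-.37,.2))"
```

```text
clock: 10.3
tool_pos: [0.7077, -0.0985, 0.181]
eef_rot: [0.969, -0.171, 0.175, 0.034]
contact_force: [-0.8, 0.6, -1.3]
opening: 0.178
finger_force: 45.0
10.3 err in tube frame mm [194.7137  -5.0808  -6.0485] rot [-0.0074 -0.0263  0.004 ] F(tool) [-1.3774 -0.269   0.8411] mom [ 0.0102 -0.4554  0.015 ] 44.952196553349495
[ 0.1162  0.7601 -0.1699  1.7062  0.6279  0.4122 -2.4526]
row [-0.2312 -0.2306 -0.0945] [-0.0022 -0.3578  0.0426] n>= 6.7994109169161625
row [-0.1374 -0.1757 -0.0957] [-0.0005 -0.1578  0.0213] n>= 4.854728630200944
```

```bash
echo '[[0,[-0.137,-0.176,-0.096],[0,-0.158,0.021]],[0,[-0.137,-0.176,-0.096],[0,-0.158,0.021]],[0,[-0.137,-0.176,-0.096],[0,-0.158,0.021]],[0,[-0.137,-0.176,-0.096],[0,-0.158,0.021]],[0,[-0.231,-0.231,-0.094],[-0.002,-0.358,0.043]],[0,[-0.231,-0.231,-0.094],[-0.002,-0.358,0.043]],[0,[-0.231,-0.231,-0.094],[-0.002,-0.358,0.043]],[0,[-0.231,-0.231,-0.094],[-0.002,-0.358,0.043]],[0,[-0.231,-0.231,-0.094],[-0.002,-0.358,0.043]],[0,[-0.231,-0.231,-0.094],[-0.002,-0.358,0.043]]]' | python3 steer.py; python3 -c "
from util import *
M=axes(-.3888);row([.5514,.203,.0556+.06],M)"
```

```text
clock: 11.3
tool_pos: [0.5493, 0.2029, 0.1857]
eef_rot: [0.981, -0.194, -0.002, 0.002]
contact_force: [0.9, -0.5, -2.0]
opening: 0.173
finger_force: 45.0
row [ 0.0022 -0.0013  0.0887] [ 0.0046  0.0035 -0.0022] n>= 1.7756933984366643
```

```bash
echo '[[0,[0.002,-0.001,0.04],[0.004,0.003,-0.002]],[0,[0.002,-0.001,0.07],[0.004,0.003,-0.002]],[0,[0.002,-0.001,0.089],[0.004,0.003,-0.002]],[0,[0.002,-0.001,0.089],[0.004,0.003,-0.002]],[0,[0.002,-0.001,0.089],[0.004,0.003,-0.002]]]' | python3 steer.py; python3 -c "
from util import *
M=axes(-.3888);row([.5514,.203,.0562],M)"
```

```text
clock: 11.8
tool_pos: [0.552, 0.2028, 0.0971]
eef_rot: [0.981, -0.194, -0.0, -0.0]
contact_force: [0.6, 0.6, -1.7]
opening: 0.175
finger_force: 45.0
row [-0.0006  0.0001  0.0596] [-0.0007  0.0005 -0.0016] n>= 1.1927059746676418
```

```bash
echo '[[0,[0,0,0.02],[0,0,0]],[0,[0,0,0.035],[0,0,0]],[0,[0,0,0.045],[0,0,0]],[0,[0,0,0.052],[0,0,0]],[0,[0,0,0.056],[0,0,0]],[0,[0,0,0.0595],[0,0,0]],[0,[0,0,0.0595],[0,0,0]],[0,[0,0,0.0595],[0,0,0]]]' | python3 steer.py; python3 -c "
from util import *
s=r.get_state();print(s['moment'],s['q'])"
```

```text
clock: 12.6
tool_pos: [0.5514, 0.204, 0.0376]
eef_rot: [0.981, -0.193, -0.0, -0.0]
contact_force: [0.0, -1.4, 0.6]
opening: 0.169
finger_force: 45.0
[-0.0594  0.226   0.0808] [-0.356   0.9344 -0.133   1.8071  0.2638  0.4172 -2.6365]
```

```bash
echo '[[0.6,[0,0,0],[0,0,0]],[0.6,[0,0,0],[0,0,0]],[0.7,[0,0,0],[0,0,0]],[0.7,[0,0,0],[0,0,0]],[0.7,[0,0,0],[0,0,0]],[0.7,[0,0,-0.04],[0,0,0]],[0.7,[0,0,-0.08],[0,0,0]],[0.7,[0,0,-0.12],[0,0,-0.15]],[0.7,[0,0,-0.15],[0,0,-0.3]],[0.7,[0,0,-0.15],[0,0,-0.45]]]' | python3 steer.py
cat >> util.py <<'E'
def axes2(yaw,lean):
    """yaw: heading of rod tail; tool z down, leaning by lean so the fingers point towards the tip; tool x tipward"""
    t=-np.array([np.cos(yaw),np.sin(yaw),0]);k=np.array([0,0,1.])
    x=np.cos(lean)*t+np.sin(lean)*k;z=np.sin(lean)*t-np.cos(lean)*k
    return np.c_[x,np.cross(z,x),z]
E
python3 -c "
from util import *
s=r.get_state();M=R.from_quat(s['eef_rot']).as_matrix();c=r.camera_params('wrist');Mc=R.from_rotvec(c['rvec']).as_matrix()
print(s['q'],'cam in tool',M.T@(-Mc.T@c['tvec']-s['tool_pos']),'axis',M.T@Mc[2])
row([.555,.202,.19],axes2(-.39,np.deg2rad(22)))"
```

```text
clock: 13.6
tool_pos: [0.5539, 0.2053, 0.1919]
eef_rot: [0.999, 0.034, 0.004, -0.002]
contact_force: [-0.7, -0.7, -0.4]
opening: 0.699
finger_force: 0.0
[-0.2316  0.7127 -0.3481  1.7239  0.3311  0.7542 -2.246 ] cam in tool [ 0.0841  0.0013 -0.1466] axis [-0.3247 -0.0008  0.9458]
row [-0.0056  0.0004  0.0192] [ 0.5222  0.1117 -2.6378] n>= 17.94195119360588
```

```bash
echo '[[0.7,[0,0,0],[0,0,-1.4]],[0.7,[0,0,0],[0,0,-1.4]],[0.7,[0,0,0],[0,0,-1.4]],[0.7,[0,0,0],[0,0,-1.4]],[0.7,[0,0,0],[0,0,-1.4]],[0.7,[0,0,0],[0,0,-1.4]],[0.7,[0,0,0],[0,0,-1.4]],[0.7,[0,0,0],[0,0,-1.4]],[0.7,[0,0,0],[0,0,-1.4]],[0.7,[0,0,0],[0,0,-1.4]]]' | python3 steer.py > /dev/null
python3 -c "
from util import *
print(r.get_state()['q']);row([.555,.202,.19],axes2(-.39,np.deg2rad(22)))"
```

```text
[-0.0236  0.7948 -0.7365  1.7169  0.6592  0.8952 -1.1459]
row [ 0.0007 -0.0027  0.0144] [ 0.2461  0.3276 -1.2691] n>= 8.890567702916668
```

```bash
echo '[[0.7,[0,-0.003,0.014],[0.246,0.328,-1.269]],[0.7,[0,-0.003,0.014],[0.246,0.328,-1.269]],[0.7,[0,-0.003,0.014],[0.246,0.328,-1.269]],[0.7,[0,-0.003,0.014],[0.246,0.328,-1.269]],[0.7,[0,-0.003,0.014],[0.246,0.328,-1.269]],[0.7,[0,-0.003,0.014],[0.246,0.328,-1.269]],[0.7,[0,-0.003,0.014],[0.246,0.328,-1.269]],[0.7,[0,-0.003,0.014],[0.246,0.328,-1.269]],[0.7,[0,-0.003,0.014],[0.246,0.328,-1.269]],[0.7,[0,-0.003,0.014],[0.246,0.328,-1.269]]]' | python3 steer.py > /dev/null
python3 -c "
from util import *
s=r.get_state();print(s['clock'],s['tool_pos'],s['q']);row([.555,.202,.19],axes2(-.39,np.deg2rad(22)))
cv2.imwrite('pics/w4.png',r.snapshot('wrist')[:,:,::-1])"
```

```text
15.6 [0.5489 0.2042 0.1719] [ 0.2046  1.1228 -1.1894  1.4342  0.6618  1.3542  0.2042]
row [ 0.0008  0.0003 -0.0005] [ 0.0023 -0.0014 -0.0052] n>= 0.03886919116900564
```

View pics/w4.png

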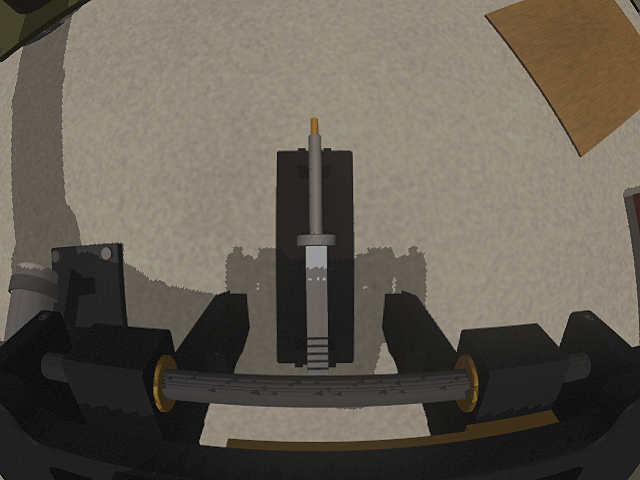

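The rod is properly seated in the cradle, with the tip end at (315,135), collar at (316,240) and plunger still out.

```bash
python3 -c "
from util import *
c=r.camera_params('wrist')
b=fish(c,(316,241),.055);t=fish(c,(315.2,135),.055);a=fish(c,(317,367),.063)
d=a-t;print(a,b,t,np.arctan2(d[1],d[0]),np.linalg.norm(b-t))
# known: grasp (.5514,.204) was on rod axis, collar front 45mm tipward
g=np.array([.5514,.204,.056]);print('collar exp',g-.045*np.array([np.cos(-.39),np.sin(-.39),0]))
g=g+.004*np.array([np.cos(-.39),np.sin(-.39),0])
row(g,axes2(-.389,np.deg2rad(22)))"
```

```text
[0.6026 0.1815 0.063 ] [0.5131 0.2182 0.055 ] [0.4345 0.2506 0.055 ] -0.39041645142290227 0.08503906394771264
collar exp [0.5098 0.2211 0.056 ]
row [-0.0501  0.0008  0.1241] [ 0.0029 -0.0004 -0.008 ] n>= 2.675718380047689
```

```bash
echo '[[0.7,[-0.015,0.001,0.037],[0.003,0,-0.008]],[0.7,[-0.03,0.001,0.074],[0.003,0,-0.008]],[0.7,[-0.042,0.001,0.104],[0.003,0,-0.008]],[0.7,[-0.05,0.001,0.124],[0.003,0,-0.008]],[0.7,[-0.05,0.001,0.124],[0.003,0,-0.008]],[0.7,[-0.05,0.001,0.124],[0.003,0,-0.008]]]' | python3 steer.py 45
python3 -c "
from util import *
g=np.array([.5551,.2025,.056]);row(g,axes2(-.389,np.deg2rad(22)))"
```

```text
clock: 16.25
tool_pos: [0.5489, 0.2061, 0.0408]
eef_rot: [0.188, 0.963, 0.038, -0.187]
contact_force: [-0.4, 0.4, 0.1]
opening: 0.698
finger_force: 0.0
row [-0.0009 -0.001   0.0019] [0.0008 0.0005 0.0033] n>= 0.046880190334945705
```

```bash
echo '[[0,[0,0,0],[0,0,0]],[0,[0,0,0],[0,0,0]],[0,[0,0,0],[0,0,0]],[0,[0,0,0],[0,0,0]],[0,[0,0,0],[0,0,0]],[0,[0,0,0],[0,0,0]],[0,[0,0,0],[0,0,0]],[0,[0,0,0],[0,0,0]],[0,[0,0,0],[0,0,0]],[0,[0,0,0],[0,0,0]]]' | python3 steer.py 45
python3 -c "
from util import *
s=r.get_state();M=R.from_quat(s['eef_rot']).as_matrix();print('grasp',s['tool_pos']+M[:,2]*r.grip_depth,M)
g=np.array([.5551,.2025,.056]);row(g,axes2(-.389,np.deg2rad(22)));print(M.T@[0,0,.15])"
```

```text
clock: 17.25
tool_pos: [0.5486, 0.2054, 0.0396]
eef_rot: [0.188, 0.963, 0.037, -0.187]
contact_force: [-0.2, -0.3, 1.0]
opening: 0.177
finger_force: 45.0
grasp [0.5551 0.2028 0.057 ] [[-0.8593  0.376  -0.3467]
 [ 0.3483  0.9266  0.1415]
 [ 0.3745  0.0008 -0.9272]]
row [-0.0005 -0.0003  0.0008] [-0.0006  0.0001  0.0036] n>= 0.024424051261560765
[ 0.0562  0.0001 -0.1391]
```

```bash
cat >> util.py <<'E'
MT=axes(-.343,np.deg2rad(22));MOUTH=np.array([.532,-.041,.12])
def tgt(s,dy=0,dz=0,yaw=-.343):  # grasp point for rod_grip s along axis from mouth; dz along tube-frame z (downish)
    return MOUTH+MT@np.array([s,dy,dz-.002])
def status2():
    s=r.get_state();M=R.from_quat(s['eef_rot']).as_matrix();g=s['tool_pos']+M[:,2]*r.grip_depth
    e=MT.T@(g-MOUTH)*1e3+[0,0,2]
    print(s['clock'],'err tube frame mm',e,'rot',R.from_matrix(axes2(-.343,0).T@M).as_rotvec(),'F(tube)',MT.T@s['contact_force'],s['finger_force'],'q',s['q'])
E
echo '[[0,[0.007,0,-0.019],[0,0,0]],[0,[0.022,0,-0.056],[0,0,0]],[0,[0.037,0,-0.093],[0,0,0]],[0,[0.056,0,-0.139],[0,0,0]],[0,[0.056,0,-0.139],[0,0,0]],[0,[0.056,0,-0.139],[0,0,0]]]' | python3 steer.py 45
python3 -c "
from util import *
row(tgt(.30)+[0,0,.03],axes2(-.36,.2));row(tgt(.175),axes2(-.343,0))"
```

```text
clock: 17.85
tool_pos: [0.5492, 0.2055, 0.1913]
eef_rot: [0.188, 0.964, 0.037, -0.186]
contact_force: [0.3, -0.8, -2.4]
opening: 0.178
finger_force: 45.0
row [-0.3045 -0.2233 -0.1813] [ 0.0095 -0.1808 -0.0232] n>= 8.37728003958103
row [-0.2291 -0.2282 -0.068 ] [ 0.0104 -0.3807 -0.0409] n>= 6.609691162152265
```

```bash
echo '[[0,[-0.18,-0.06,-0.08],[0.005,-0.15,-0.01]],[0,[-0.18,-0.06,-0.08],[0.005,-0.15,-0.01]],[0,[-0.18,-0.06,-0.08],[0.005,-0.15,-0.01]],[0,[-0.23,-0.16,-0.08],[0.01,-0.3,-0.03]],[0,[-0.23,-0.16,-0.08],[0.01,-0.3,-0.03]],[0,[-0.229,-0.228,-0.07],[0.01,-0.38,-0.041]],[0,[-0.229,-0.228,-0.068],[0.01,-0.381,-0.041]],[0,[-0.229,-0.228,-0.068],[0.01,-0.381,-0.041]],[0,[-0.229,-0.228,-0.068],[0.01,-0.381,-0.041]],[0,[-0.229,-0.228,-0.068],[0.01,-0.381,-0.041]]]' | python3 steer.py
python3 -c "
from util import *
status2();row(tgt(.175),axes2(-.343,0))
c=r.camera_params('wrist');i=r.snapshot('wrist')
s=r.get_state();M=R.from_quat(s['eef_rot']).as_matrix();a=np.deg2rad(22)
d=M@[np.cos(a),0,np.sin(a)];n=M@[np.sin(a),0,-np.cos(a)];Y=M[:,1];o=s['tool_pos']+M[:,2]*r.grip_depth-.002*n+.049*d
it=[(circ(o,Y,n,.015),(0,255,0)),(circ(o+.08*d,Y,n,.005),(255,0,255)),(circ(MOUTH,MT[:,1],MT[:,2],.02),(255,255,0)),(circ(MOUTH,MT[:,1],MT[:,2],.009),(255,255,0)),(circ(MOUTH-.098*MT[:,0],MT[:,1],MT[:,2],.02),(255,128,0))]
P=lambda p:wproj(c,p);print('mouth px',P(MOUTH),'tip',P(o+.08*d))
B=(220,40,420,340)
cv2.imwrite('pics/w5.png',np.hstack([overlay(i,P,[],B,2),overlay(i,P,it,B,2)]))"
```

```text
clock: 18.85
tool_pos: [0.6828, -0.094, 0.1657]
eef_rot: [0.17, 0.985, 0.001, -0.002]
contact_force: [0.9, 0.6, -1.5]
opening: 0.175
finger_force: 45.0
18.85 err tube frame mm [172.4586  -0.8149   2.1672] rot [-0.0002  0.0049 -0.0005] F(tube) [ 0.0821 -0.8698  1.5979] 44.99891683459282 q [ 0.5455  1.0778 -1.1187  1.3857  0.9718  1.2779  0.5961]
row [-0.0016 -0.0008 -0.003 ] [ 0.0002 -0.0049  0.0005] n>= 0.06960874294692355
mouth px [316.564  -20.7333] tip [320.8402  46.1747]
```

View pics/w5.png

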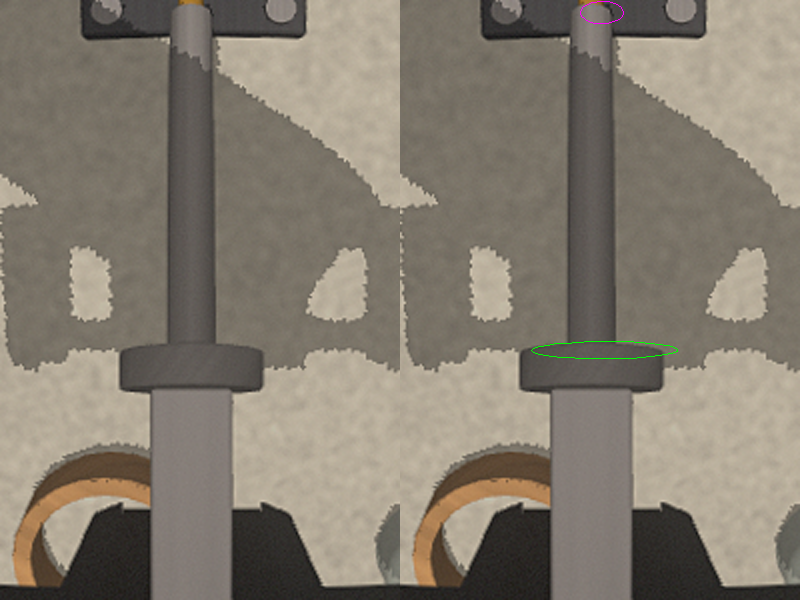

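Collar at column 191 and the holder's base edge centred at 193.5 in the crop: the rod is in the tube's plane to about 1 mm, with the heading parallel. Correcting by dy -1.5 mm.

```bash
python3 -c "
from util import *
status2();row(tgt(.160,-.0015),axes2(-.343,0))"
```

```text
18.9 err tube frame mm [172.5449  -2.1603   1.5819] rot [-0.001   0.0041 -0.0024] F(tube) [0.5714 0.3683 1.0057] 44.99877221882343 q [ 0.5442  1.0773 -1.1197  1.3857  0.9718  1.2779  0.5962]
row [ 0.0121 -0.0007  0.0033] [ 0.001  -0.0041  0.0024] n>= 0.25175441970933377
```

```bash
echo '[[0,[0.012,-0.001,0.003],[0.001,-0.004,0.002]],[0,[0.012,-0.001,0.003],[0.001,-0.004,0.002]],[0,[0.012,-0.001,0.003],[0.001,-0.004,0.002]],[0,[0.012,-0.001,0.003],[0.001,-0.004,0.002]],[0,[0.012,-0.001,0.003],[0.001,-0.004,0.002]]]' | python3 steer.py
python3 -c "
from util import *
status2();row(tgt(.15,-.0015),axes2(-.343,0))"
```

```text
clock: 19.4
tool_pos: [0.6722, -0.0919, 0.1638]
eef_rot: [0.172, 0.985, -0.001, 0.001]
contact_force: [0.2, -0.3, -1.9]
opening: 0.179
finger_force: 45.0
19.4 err tube frame mm [161.6728   0.7165  -0.0518] rot [ 0.0018 -0.0017  0.0023] F(tube) [-0.4128  0.2173  1.8986] 44.998544566333294 q [ 0.5548  1.067  -1.1182  1.4325  0.9802  1.2532  0.5633]
row [0.0108 0.0022 0.0044] [-0.0018  0.0017 -0.0023] n>= 0.23833687565665454
```

```bash
echo '[[0,[0.011,0.002,0.0044],[-0.002,0.002,-0.002]],[0,[0.011,0.002,0.0044],[-0.002,0.002,-0.002]],[0,[0.011,0.002,0.0044],[-0.002,0.002,-0.002]],[0,[0.011,0.002,0.0044],[-0.002,0.002,-0.002]],[0,[0.011,0.002,0.0044],[-0.002,0.002,-0.002]]]' | python3 steer.py >/dev/null
python3 -c "
from util import *
status2();c=r.camera_params('wrist')
i=r.snapshot('wrist');print(c['cy'])
status2();row(tgt(.12,-.0015),axes2(-.343,0))
cv2.imwrite('pics/w6.png',overlay(i,None,[],(215,0,415,300),2))"
```

```text
19.9 err tube frame mm [149.9751  -0.6407   0.0229] rot [-0.      0.0002  0.0011] F(tube) [-1.6114 -0.8119  2.3694] 44.9985671415925 q [ 0.5594  1.0634 -1.1187  1.4699  0.9846  1.2336  0.538 ]
238.9284921121499
19.95 err tube frame mm [149.8785  -0.6907  -0.0012] rot [-0.0001  0.0003  0.001 ] F(tube) [-0.882  -0.4115  1.1626] 44.99867085367441 q [ 0.5594  1.0634 -1.1188  1.4702  0.9846  1.2335  0.538 ]
row [0.0277 0.0008 0.0112] [ 0.0001 -0.0003 -0.001 ] n>= 0.5976752089804644
```

View pics/w6.png

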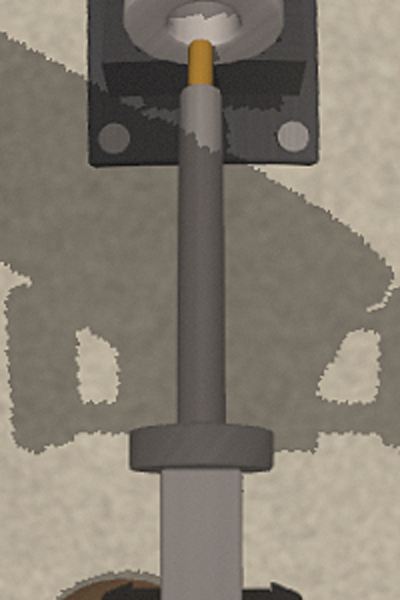

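The plunger is at column 201 and the mouth ring at 124–286 (centre 205), so the rod is about 1 mm to the left. Inserting with that correction.

```bash
echo '[[0,[0,0.001,0],[0,0,-0.001]],[0,[0.007,0.001,0.0028],[0,0,-0.001]],[0,[0.014,0.001,0.0056],[0,0,-0.001]],[0,[0.021,0.001,0.0084],[0,0,-0.001]],[0,[0.0277,0.001,0.0112],[0,0,-0.001]],[0,[0.0277,0.001,0.0112],[0,0,-0.001]],[0,[0.0277,0.001,0.0112],[0,0,-0.001]]]' | python3 steer.py >/dev/null
python3 -c "
from util import *
status2();row(tgt(.09,-.0015),axes2(-.343,0))"
```

```text
20.65 err tube frame mm [119.6193  -1.6118  -0.0405] rot [ 0.0002  0.0005 -0.0006] F(tube) [-0.023  -0.1836  1.5024] 44.99861564487219 q [ 0.5701  1.0519 -1.116   1.5694  1.0036  1.1807  0.467 ]
row [ 0.0274 -0.0001  0.0111] [-0.0002 -0.0005  0.0006] n>= 0.5922049031055185
```

```bash
echo '[[0,[0.007,0,0.0028],[0,0,0]],[0,[0.014,0,0.0056],[0,0,0]],[0,[0.021,0,0.0084],[0,0,0]],[0,[0.0274,0,0.0111],[0,0,0]],[0,[0.0274,0,0.0111],[0,0,0]],[0,[0.0274,0,0.0111],[0,0,0]]]' | python3 steer.py >/dev/null
python3 -c "
from util import *
status2();row(tgt(.06,-.0015),axes2(-.343,0))"
```

```text
21.25 err tube frame mm [90.0923 -1.6305 -0.0099] rot [ 0.0002  0.0005 -0.0006] F(tube) [-0.2217 -0.2039  2.0384] 44.998544454574585 q [ 0.5773  1.0417 -1.1111  1.6628  1.0268  1.1292  0.3948]
row [ 0.0279 -0.0001  0.0113] [-0.0002 -0.0005  0.0006] n>= 0.6016667573082893
```

Clean so far. Going on to 60 mm (the collar stop is expected near 49 mm).

```bash
echo '[[0,[0.007,0,0.0028],[0,0,0]],[0,[0.014,0,0.0056],[0,0,0]],[0,[0.021,0,0.0085],[0,0,0]],[0,[0.0279,0,0.0113],[0,0,0]],[0,[0.0279,0,0.0113],[0,0,0]],[0,[0.0279,0,0.0113],[0,0,0]]]' | python3 steer.py >/dev/null
python3 -c "
from util import *
status2()"
echo '[[0,[0.003,0,0.0012],[0,0,0]],[0,[0.006,0,0.0024],[0,0,0]],[0,[0.0083,0,0.0034],[0,0,0]],[0,[0.0083,0,0.0034],[0,0,0]],[0,[0.0083,0,0.0034],[0,0,0]]]' | python3 steer.py >/dev/null
python3 -c "
from util import *
status2()"
```

```text
21.85 err tube frame mm [59.949  -1.6489 -0.0194] rot [ 0.0002  0.0006 -0.0007] F(tube) [0.5125 0.3423 1.3141] 44.998606257140636 q [ 0.5798  1.0327 -1.1038  1.7545  1.0559  1.0777  0.3174]
22.35 err tube frame mm [50.6843 -1.6377 -0.0059] rot [ 0.0003  0.0013 -0.0007] F(tube) [0.1784 0.2209 1.0218] 44.99863877892494 q [ 0.5795  1.0304 -1.1011  1.7815  1.0653  1.0627  0.2933]
```

```bash
for k in 1 2; do echo '[[0,[0.0014,0,0.0006],[0,0,0]],[0,[0.0028,0,0.0011],[0,0,0]],[0,[0.0028,0,0.0011],[0,0,0]]]' | python3 steer.py >/dev/null
python3 -c "
from util import *
status2()"; done
```

```text
22.65 err tube frame mm [49.2233 -1.7321  0.0346] rot [-0.0003 -0.0018  0.0001] F(tube) [3.282  0.0239 2.4787] 45.00089809298515 q [ 0.5796  1.0291 -1.1002  1.7886  1.0704  1.0571  0.285 ]
22.95 err tube frame mm [49.0962 -1.7959  0.0486] rot [-0.0012 -0.0071  0.0016] F(tube) [10.0052  1.0944  2.0161] 45.020692236721516 q [ 0.5798  1.0274 -1.0995  1.794   1.0767  1.0517  0.2769]
```

```bash
echo '[[0,[0.001,0,0.0004],[0,0,0]],[0,[0.0014,0,0.0006],[0,0,0]],[0,[0.0014,0,0.0006],[0,0,0]],[0,[0.0014,0,0.0006],[0,0,0]]]' | python3 steer.py >/dev/null
python3 -c "
from util import *
status2();i=r.snapshot('wrist')
cv2.imwrite('pics/w7.png',overlay(i,None,[],(215,0,415,300),2))"
```

```text
23.35 err tube frame mm [49.0632 -1.8341  0.036 ] rot [-0.0015 -0.0097  0.0024] F(tube) [13.453   0.5886  0.3584] 45.03064524382353 q [ 0.5799  1.0265 -1.0992  1.7965  1.0797  1.0492  0.2729]
```

View pics/w7.png

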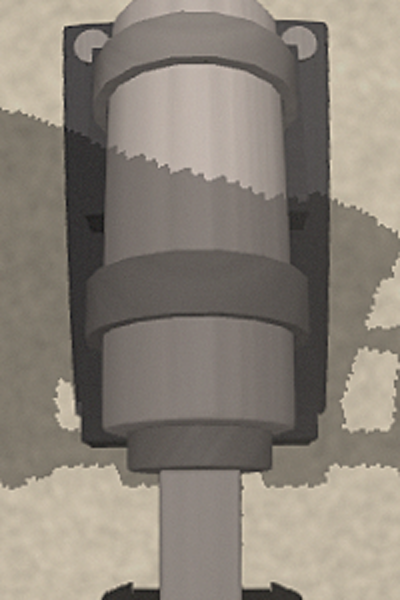

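The collar is flush against the mouth (row about 430). Withdrawing straight out.

```bash
echo '[[0,[-0.011,0,-0.0045],[0,0,0]],[0,[-0.022,0,-0.009],[0,0,0]],[0,[-0.033,0,-0.0134],[0,0,0]],[0,[-0.044,0,-0.0178],[0,0,0]],[0,[-0.055,0,-0.0222],[0,0,0]],[0,[-0.066,0,-0.0267],[0,0,0]],[0,[-0.077,0,-0.0311],[0,0,0]],[0,[-0.088,0,-0.0356],[0,0,0]],[0,[-0.099,0,-0.04],[0,0,0]],[0,[-0.11,0,-0.0445],[0,0,0]]]' | python3 steer.py >/dev/null
python3 -c "
from util import *
status2()"
echo '[[0,[-0.015,0,-0.006],[0,0,0]],[0,[-0.03,0,-0.012],[0,0,0]],[0,[-0.04,0,-0.016],[0,0,0]],[0,[-0.04,0,-0.016],[0,0,0]],[0,[-0.04,0,-0.016],[0,0,0]]]' | python3 steer.py >/dev/null
python3 -c "
from util import *
status2()
# reading pose: blade end over reader centre, rod level heading -.343
rt=np.array([.479,-.240,.07]);u=np.array([np.cos(-.343),np.sin(-.343),0])
g=rt+[0,0,.022]+u*.129+[0,0,.002]
print(g);row(g,axes2(-.343,np.deg2rad(22)));row(g+[.03,0.02,.08],axes2(-.343,np.deg2rad(22)))"
```

```text
24.4 err tube frame mm [161.1258  -1.8699   0.1975] rot [ 0.0003  0.0035 -0.0015] F(tube) [-1.504  -0.9148  0.9488] 44.99904356896877 q [ 0.5506  1.0692 -1.1179  1.4273  0.9754  1.2567  0.5686]
24.9 err tube frame mm [203.7852  -2.066    0.4412] rot [ 0.0003  0.0029 -0.0015] F(tube) [-1.2456  0.1408  0.9666] 44.99868951737881 q [ 0.5219  1.0892 -1.1166  1.2729  0.9584  1.3348  0.6673]
[ 0.6005 -0.2834  0.094 ]
row [ 0.0493 -0.2072  0.1026] [-0.0005  0.381   0.0014] n>= 4.72828034422711
row [ 0.028  -0.1783  0.0226] [-0.0005  0.381   0.0014] n>= 3.638118594657892
```

```bash
echo '[[0,[0,-0.05,-0.02],[0,0.1,0]],[0,[0,-0.1,-0.02],[0,0.2,0]],[0,[0.028,-0.178,0.0226],[0,0.381,0.001]],[0,[0.028,-0.178,0.0226],[0,0.381,0.001]],[0,[0.028,-0.178,0.0226],[0,0.381,0.001]],[0,[0.028,-0.178,0.0226],[0,0.381,0.001]],[0,[0.028,-0.178,0.0226],[0,0.381,0.001]],[0,[0.028,-0.178,0.0226],[0,0.381,0.001]]]' | python3 steer.py
python3 -c "
from util import *
rt=np.array([.479,-.240,.07]);u=np.array([np.cos(-.343),np.sin(-.343),0]);g=rt+[0,0,.022]+u*.129+[0,0,.002]
row(g,axes2(-.343,np.deg2rad(22)));print(r.get_state()['q'])"
```

```text
clock: 25.7
tool_pos: [0.6257, -0.2592, 0.1583]
eef_rot: [0.166, 0.968, 0.033, -0.186]
contact_force: [-0.2, 0.2, -2.4]
opening: 0.174
finger_force: 45.0
row [-0.0093 -0.0313  0.0842] [-0.      0.0035  0.0032] n>= 1.8062224013086514
[ 0.6624  1.2195 -1.0818  0.9644  0.8144  1.7373  1.0668]
```

```bash
echo '[[0,[-0.005,-0.02,0.03],[0,0.003,0.003]],[0,[-0.007,-0.031,0.05],[0,0.003,0.003]],[0,[-0.0085,-0.031,0.07],[0,0.003,0.003]],[0,[-0.0093,-0.031,0.084],[0,0.003,0.003]],[0,[-0.0093,-0.031,0.084],[0,0.003,0.003]],[0,[-0.0093,-0.031,0.084],[0,0.003,0.003]],[0,[-0.0093,-0.031,0.084],[0,0.003,0.003]],[0,[-0.0093,-0.031,0.084],[0,0.003,0.003]]]' | python3 steer.py
python3 -c "
from util import *
rt=np.array([.479,-.240,.07]);u=np.array([np.cos(-.343),np.sin(-.343),0]);g=rt+[0,0,.022]+u*.129+[0,0,.002]
row(g,axes2(-.343,np.deg2rad(22)));print(r.get_state()['qd'])
w=r.snapshot('wrist');s=r.snapshot('scene')
A=overlay(w,None,[],(215,0,415,300),2)
B=overlay(s,None,[],(135,180,268,280),3)
B=np.vstack([B,np.zeros((600-B.shape[0],B.shape[1],3),'uint8')])
cv2.imwrite('pics/f8.png',np.hstack([A,B]))"
```

```text
clock: 26.5
tool_pos: [0.5941, -0.2827, 0.077]
eef_rot: [0.169, 0.967, 0.032, -0.188]
contact_force: [-0.3, -1.0, -1.8]
opening: 0.174
finger_force: 45.0
row [0.0005 0.0015 0.0006] [ 0.0002  0.0011 -0.0033] n>= 0.03378930132523234
[ 0.0034  0.0033  0.0053  0.0041 -0.0009 -0.0016  0.0012]
```

View pics/f8.png

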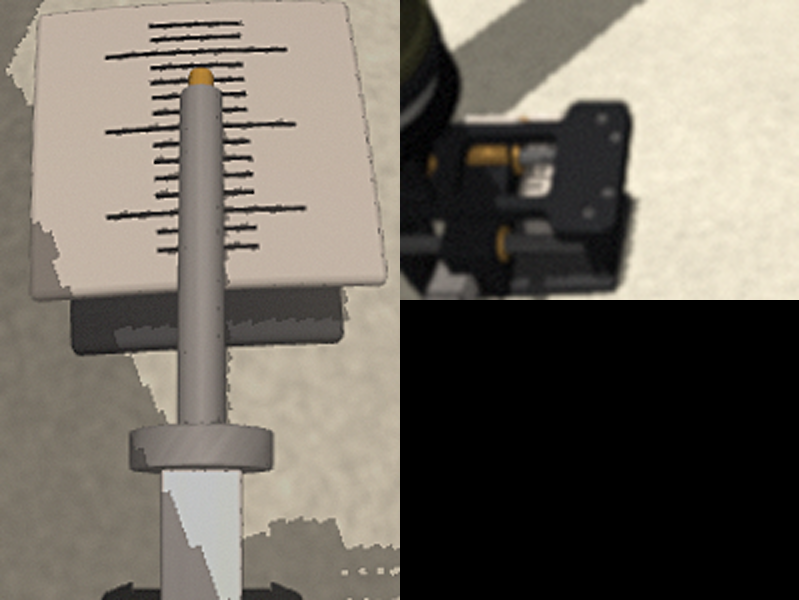

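```bash
python3 -c "
from util import *
c=r.camera_params('wrist')
f=lambda p,z:fish(c,((p[0]+.5)/2-.5+215,(p[1]+.5)/2-.5),z)
m=f((200,127),.07);cs=[f(p,.07) for p in[(37,12),(350,4),(385,282),(33,297)]]
t=f((201,87),.092);print('centre',m,np.mean(cs,0),'tip',t,t-np.mean(cs,0))
print(cs,'collar',f((201,428),.092))"
```

```text
centre [ 0.475  -0.2419  0.07  ] [ 0.4755 -0.2417  0.07  ] tip [ 0.4765 -0.2421  0.092 ] [ 0.001  -0.0003  0.022 ]
[array([ 0.4188, -0.2716,  0.07  ]), array([ 0.447 , -0.1857,  0.07  ]), array([ 0.5311, -0.213 ,  0.07  ]), array([ 0.5052, -0.2967,  0.07  ])] collar [ 0.5529 -0.2697  0.092 ]
```

The blade end is within about 2 mm of the plate centre and about 22 mm above it. The plunger is part-way in and the rod is level.

```bash
echo '[[0,[0,0,0],[0,0,0]],[0,[0,0,0],[0,0,0]],[0,[0,0,0],[0,0,0]]]' | python3 steer.py; python3 -c "
from plant import r
print(r.finish_job())"
```

```text
clock: 26.9
tool_pos: [0.5931, -0.283, 0.0759]
eef_rot: [0.169, 0.967, 0.032, -0.188]
contact_force: [0.3, 0.7, -0.9]
opening: 0.176
finger_force: 45.0
the job is handed in; nothing more can be done
None
```

I handed the job in at 26.9 s: the gauge was pushed in until the collar was flush on the tube's mouth, withdrawn, and is held level with its blade end about 22 mm above the middle of the reading plate; no verdict was returned, and an earlier insertion stopped at a joint limit, so I regripped the rod in the cradle first.

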